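# Hang the red-capped vials on the sample rail and slide them to the green band

### The arm

A 7-joint arm with a two-finger parallel gripper is mounted at the origin on a cart in front of the work surface, level with it; the furniture and walls round the work are solid. World frame = base frame: x ahead of the robot, y to its left, z up, the work surface at z = 0. Lengths are in m, angles in rad, forces in N, time in s.
With the tool pointing down it reaches from about 0.35 to 0.9 m from the base axis. Payload 8.1 kg.
Tool frame: the origin (TCP) lies on the centre line of the jaws, within the pads' length; the fingertips stand arm.tips_ahead ahead of it and the grasp point (between the pads) lies 8 mm behind it (arm.tips_ahead is the distance from the TCP to the fingertips, in m); z points along the fingers, y is the direction in which the jaws open and shut (so a half turn about z gives the same grasp; the last joint's range is limited). The gripper opens to 92 mm and grips with 3 to 60 N. Pads are 19 mm wide; open, the fingers measure 130 mm over their backs; the gripper's body (75 mm by 190 mm) begins 47 mm behind the grasp point.
Start: joints at [-1.332, 0.434, 0.025, 1.573, -0.012, 1.134, -0.075], TCP at [0.21, 0.589, 0.238] pointing down, gripper open.
Joint ranges: [-2.62, 2.62], [-0.44, 2.09], [-1.27, 1.32], [0.08, 2.57], [-1.32, 4.46], [0.12, 2], [-2.74, 2.74]. Speed limits (rad/s): [2.22, 2.22, 3.01, 3.01, 3.14, 3.14, 3.14].

### API

Orientations are given as a rotation vector (axis times angle).
In Python, from cell import arm gives the robot as it stands. The module is installed in compiled form; this text tells all that it offers.
- The arm moves only by the tool jog_arm, never from a script. Its argument "moves" is a list of rows, each an object with "twist": the turn, a rotation vector about the tool's x, y, z in units of 10 degrees (1.0 is 10 degrees), a list of three; "xyz": the shift along the tool's x, y, z in units of 60 mm (1.0 is 60 mm), a list of three; "grip": the closure, from -1 (fully open) to 1 (shut). A call has 1 to 5 rows; each row is the pose to reach, as a shift and turn from the pose commanded when the call began, along the tool's axes at that moment; what a row does not reach only later rows make up. A row lasts 1/8 s, in which the tool goes at most 62.5 mm and 10.7 degrees, less where a joint would pass 70% of its speed; a pose out of reach is approached as far as the arm can. A call with a gripper value outside its range is refused whole. The fingers move at their own pace and stop on an object; "force" is the grip in N (left out, the last holds). Time passes only in rows, so rows that repeat a pose let the fingers close. It gives the time, the measured TCP pose, the force and the opening at its end, in the units of the state.
- arm.observe(): the state, without advancing time (a new reading comes with each control period).
- arm.get_image(name): name is "scene" or "top" or "wrist"; returns the picture (400x640x3 uint8, blue, green, red); there is no depth.
- arm.camera_params(name): a dict with "mtx" (3x3 intrinsics, pixels), "T" (4x4, takes a point from camera to world coordinates); the wrist camera has in their place "T_tool_cam" (4x4, takes a point from camera to tool coordinates, whose origin is the TCP and whose axes are the flange's). Camera axes: x right, y down, z forward; pixel columns grow to the right and rows downward; lengths in m; the calibration is good to about 2 mm. A picture is of the moment at which its call begins: read the wrist's pose just before it. camera_params takes no time and is no camera call.
- arm.sign_off(): hands the job in, once; it reports no verdict.
The state is a dict: "clock": time; "joints": joint angles; "dq": joint speeds; "joint_efforts": joint torques, N m; "position": TCP position; "ee_rot": TCP orientation; "force": force on the tool from outside, world axes, zero at the start; "ft_torque": the same for the moment, N m; "width": opening from 0.0 (shut) to 1.0 (fully open).
Only numpy, scipy, OpenCV 4.12 (cv2) and the standard library are available. Lean on these libraries where they do the work, as an engineer would, in place of code of your own. Each camera call takes 0.05 s, during which the arm holds its last target. There are 200 camera calls.

### The job

Pick up the hanger with the red-capped vials by its yellow tab and hook it over the left half of the steel rail (left as seen by the robot). Then slide it along the rail to the right, without lifting it off, until it is centred on the green band, and leave it hanging there upright. Leave the hanger with the blue-capped vials alone.

Things in the scene. Friction and masses are not known exactly. Their poses are not given: they have to be found in the camera images.
- red_hanger_grip (a point): centre of the yellow tab on top of the loose hanger (0.12 kg, 104x44x130 mm, z up) with two red-capped vials. Tab 12 mm thick (x), 30 wide (y), 40 high; centre 110 mm above the feet's undersides. Below it a grey upside-down U, 28 mm wide (y): the rod enters from below through the 40 mm gap between the feet; sloping cheeks centre it. Hung: this point 34 mm above the rod's axis, y along the rod
- blue_hanger_grip (a point): the same point of the other hanger, of the same shape and size, 130 mm high, but with two blue-capped vials (one in front, one behind, caps up to 60 mm above the bench); it stands on the bench and must be left alone
- rail_mid (a point): middle of the axis of the rail: a fixed, level steel rod, 12 mm in diameter, 115 mm above the bench; y runs along the rod, +y to the robot's left (left half: y > 0). Its posts, with black end knobs 22 mm wide that rise 12 mm above the axis, stand at y = +180 and -180 mm on round feet 60 mm wide
- green_band: green band painted on the right half of the rod, 56 mm long; origin at its centre on the rod's axis, y along the rod. Only paint: the hanger slides over it

How it is judged:
By the outcome, as a careful person would: the job done as asked, in the order asked, and still so for the second after the job is handed in, with the robot touching nothing.
It also fails if it takes over 42 s, if anything falls off the work surface, if the arm or the gripper's body presses on something with over 40 N, if the wrist force passes 120 N, or if a joint passes its speed limit or range.

## Working session

There is one attempt and no reset: what is moved stays moved. The work goes in short steps, Python scripts to look and compute and a tool call to move; the robot and the scene stay as the last step left them, time stands still between calls to the robot, and variables do not carry over. Pictures are saved under pics/ and viewed, about 8 in all and at most 12, crops included, and the job is handed in when it is done.

Besides the shell and the picture viewer there is one more tool, called after "Call:" by a JSON object that holds its "api" and its "payload", one argument or row to a line. jog_arm: Moves the arm, as the interface text tells. Its arguments: {"type":"object","properties":{"moves":{"type":"array","items":{"type":"object","properties":{"twist":{"type":"array","items":{"type":"number"}},"xyz":{"type":"array","items":{"type":"number"}},"grip":{"type":"number"}}}},"force":{"type":"number"}},"required":["moves"]}

```bash
mkdir -p pics; python3 - <<'E'
from cell import arm
import cv2,numpy as np
np.set_printoptions(precision=4,suppress=True)
s=arm.observe();print({k:np.round(v,3) for k,v in s.items()},arm.tips_ahead)
for n in("scene","top"):
    cv2.imwrite(f"pics/{n}0.png",arm.get_image(n));p=arm.camera_params(n);print(p["mtx"],p["T"])
print(arm.camera_params("wrist"))
E
```

```text
{'clock': np.float64(0.0), 'joints': array([-1.332,  0.435,  0.025,  1.574, -0.012,  1.134, -0.075]), 'dq': array([ 0.001,  0.001,  0.001, -0.001,  0.   ,  0.   ,  0.001]), 'joint_efforts': array([ -0.001, -66.784,   0.984, -31.446,  -0.061,   0.042,   0.   ]), 'position': array([0.209, 0.588, 0.237]), 'ee_rot': array([-0.534, -3.096,  0.002]), 'force': array([ 0.143, -0.009, -0.761]), 'ft_torque': array([-0.069, -0.012, -0.031]), 'width': np.float64(1.003)} 0.011
[[363.4088   0.     315.9368]
 [  0.     363.4088 198.3852]
 [  0.       0.       1.    ]] [[ 0.8971 -0.2712  0.3489  0.1524]
 [-0.4417 -0.5736  0.6898 -0.6439]
 [ 0.0131 -0.7729 -0.6344  0.8267]
 [ 0.      0.      0.      1.    ]]
[[388.0301   0.     324.2542]
 [  0.     388.0301 202.7015]
 [  0.       0.       1.    ]] [[-0.0073 -0.9954  0.0958  0.4341]
 [-0.9997  0.0052 -0.0219  0.0686]
 [ 0.0213 -0.0959 -0.9952  0.9934]
 [ 0.      0.      0.      1.    ]]
{'mtx': array([[277.5522,   0.    , 320.8155],
       [  0.    , 277.5522, 199.4966],
       [  0.    ,   0.    ,   1.    ]]), 'T_tool_cam': array([[-0.0001, -0.9654, -0.2607,  0.0697],
       [ 1.    , -0.0002,  0.0001, -0.0003],
       [-0.0002, -0.2607,  0.9654, -0.1467],
       [ 0.    ,  0.    ,  0.    ,  1.    ]])}
```

View pics/scene0.png

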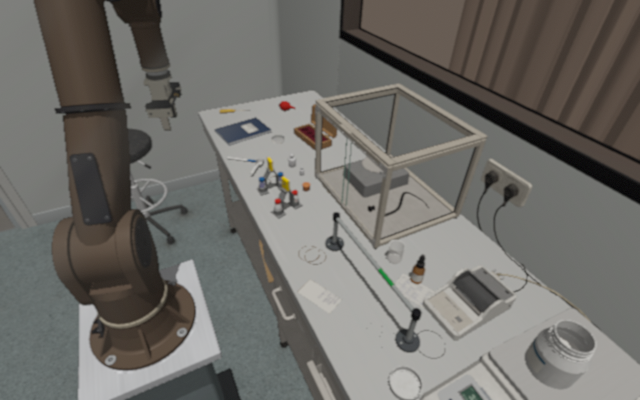

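View pics/top0.png

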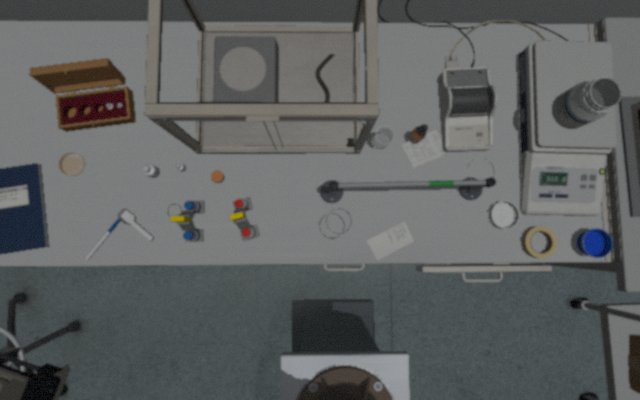

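Top view: the red hanger's yellow tab is near (238,216) with caps at (239,204) and (247,232). The blue hanger's tab is near (180,218). The rail runs from (333,186) to (490,183), with the green band near (441,184). The glass frame stands beyond them.

```bash
cat > h.py <<'E'
from cell import arm
import cv2,numpy as np
from scipy.spatial.transform import Rotation as R
np.set_printoptions(precision=4,suppress=True)
def camT(n,s=None):
    p=arm.camera_params(n)
    if n!="wrist": return p["mtx"],p["T"]
    T=np.eye(4);T[:3,:3]=R.from_rotvec(s["ee_rot"]).as_matrix();T[:3,3]=s["position"]
    return p["mtx"],T@p["T_tool_cam"]
def ray(uv,K,T):
    d=T[:3,:3]@np.linalg.solve(K,[*uv,1.]);return T[:3,3],d
def onz(uv,K,T,z):
    o,d=ray(uv,K,T);return o+d*(z-o[2])/d[2]
def tri(a,b):
    (o1,d1),(o2,d2)=a,b
    m=np.c_[d1,-d2];t=np.linalg.lstsq(m,o2-o1,rcond=None)[0]
    p,q=o1+t[0]*d1,o2+t[1]*d2;return (p+q)/2,np.linalg.norm(p-q)
HSV={"yellow":((22,120,80),(34,255,255)),"green":((45,100,50),(80,255,255)),"red":((0,140,80),(6,255,255)),"blue":((100,130,50),(120,255,255))}
def blobs(im,c,amin=15):
    m=cv2.inRange(cv2.cvtColor(im,cv2.COLOR_BGR2HSV),*HSV[c])
    n,l,st,ce=cv2.connectedComponentsWithStats(m)
    return [(ce[i].round(1),st[i].tolist()) for i in range(1,n) if st[i][4]>=amin],l
E
python3 - <<'E'
from h import *
for n in("scene","top"):
    im=cv2.imread(f"pics/{n}0.png");K,T=camT(n)
    for c in HSV:
        for ce,st in blobs(im,c)[0]: print(n,c,ce,st,onz(ce,K,T,{"yellow":.115,"green":.118,"red":.055,"blue":.055}[c]))
K,T=camT("top")
im=cv2.imread("pics/top0.png");a=cv2.resize(im[140:260,150:510],None,fx=2.2,fy=2.2,interpolation=2)
im=cv2.imread("pics/scene0.png");b=cv2.resize(im[145:225,235:325],None,fx=3.3,fy=3.3,interpolation=2)
c=cv2.resize(im[200:355,310:440],None,fx=2,fy=2,interpolation=2)
o=np.zeros((264+310,792,3),np.uint8);o[:264]=a;o[264:264+264,:297]=b;o[264:,400:660]=c
cv2.imwrite("pics/c1.png",o)
E
```

```text
scene yellow [225.6 110.4] [221, 110, 12, 2, 19] [0.4551 0.8388 0.115 ]
scene yellow [269.9 164. ] [268, 158, 5, 13, 42] [0.4823 0.3676 0.115 ]
scene yellow [285.1 183.2] [282, 177, 7, 14, 78] [0.4877 0.2425 0.115 ]
scene green [385.6 277. ] [379, 269, 14, 17, 66] [ 0.5624 -0.2173  0.118 ]
scene red [284.9 105.5] [280, 102, 13, 8, 66] [0.7544 0.8965 0.055 ]
scene red [294.3 192.3] [292, 191, 5, 4, 15] [0.5246 0.2562 0.055 ]
scene red [277.9 200.8] [276, 199, 5, 5, 19] [0.4573 0.2378 0.055 ]
top yellow [236.9 215.6] [230, 212, 15, 8, 88] [0.4905 0.2467 0.115 ]
top yellow [178.8 218.4] [171, 216, 18, 6, 89] [0.485  0.3766 0.115 ]
top green [441.4 183.3] [430, 181, 23, 5, 98] [ 0.5617 -0.2196  0.118 ]
top red [238.5 203. ] [235, 200, 8, 7, 44] [0.5248 0.2554 0.055 ]
top red [245.4 231.5] [242, 228, 8, 8, 51] [0.456 0.238 0.055]
top blue [ 18.7 175.4] [0, 166, 37, 20, 294] [0.5943 0.7828 0.055 ]
top blue [ 23.9 223.2] [0, 184, 43, 68, 847] [0.4792 0.7629 0.055 ]
top blue [188.8 205. ] [185, 202, 8, 7, 48] [0.5206 0.3747 0.055 ]
top blue [113.9 225.2] [109, 220, 10, 11, 25] [0.4731 0.551  0.055 ]
top blue [595.6 242.7] [577, 229, 35, 28, 686] [ 0.4229 -0.6141  0.055 ]
top blue [  4.1 238.1] [0, 230, 13, 16, 61] [0.4442 0.8067 0.055 ]
top blue [  9.7 233.2] [6, 230, 7, 6, 16] [0.4557 0.7945 0.055 ]
top blue [187.8 234.8] [184, 231, 9, 8, 52] [0.449  0.3752 0.055 ]
```

View pics/c1.png

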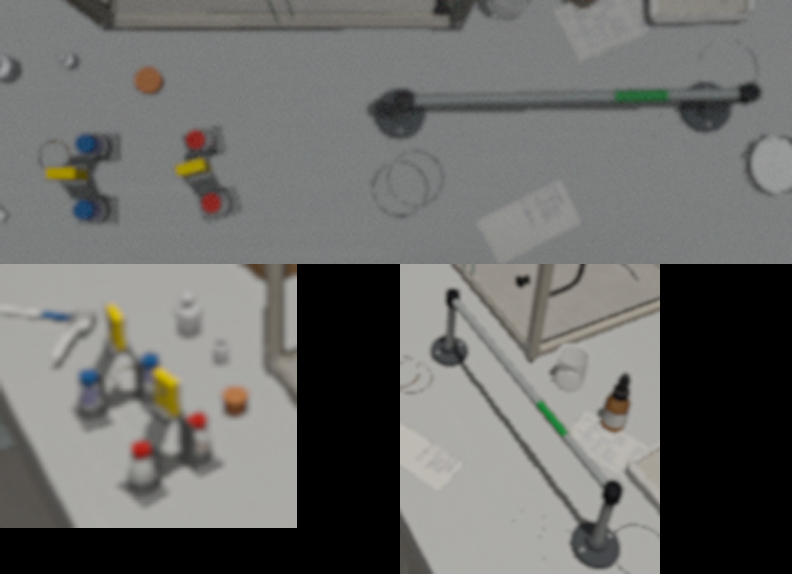

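```bash
python3 - <<'E'
from h import *
K,T=camT("top")
p=lambda u,v,z:onz((u,v),K,T,z)
print("frame base", p(200,153,0),p(372,153,0)); print("frame topfront",p(150,118,.3),p(378,118,.3))
Ks,Ts=camT("scene")
# frame right-front post base & top in both views
print("post base scene",onz((380,238),Ks,Ts,0),"top corner tri",tri(ray((377,117),K,T),ray((384,163),Ks,Ts)))
print("knobs tri",tri(ray((332,185),K,T),ray((336.5,216),Ks,Ts)),tri(ray((490,182),K,T),ray((416,314.5),Ks,Ts)))
print("tab tri",tri(ray((236.9,215.6),K,T),ray((285.1,183.2),Ks,Ts)),tri(ray((441.4,183.3),K,T),ray((385.6,277),Ks,Ts)))
# rod axis: fit bright strip in top view left of band and right of knob
im=cv2.imread("pics/top0.png");g=cv2.cvtColor(im,cv2.COLOR_BGR2GRAY)
for u in range(345,430,12): print(u,g[178:194,u])
print(R.from_rotvec(arm.observe()["ee_rot"]).as_matrix())
E
```

```text
frame base [0.6606 0.3673 0.    ] [ 0.6595 -0.0789  0.    ]
frame topfront [0.6571 0.3689 0.3   ] [ 0.6569 -0.0466  0.3   ]
post base scene [ 0.7035 -0.0098  0.    ] top corner tri (array([ 0.65  , -0.0404,  0.3199]), np.float64(0.004978699634043936))
knobs tri (array([0.5603, 0.0308, 0.1162]), np.float64(0.0026620249660766525)) (array([ 0.5643, -0.3327,  0.1169]), np.float64(0.00018067612698956427))
tab tri (array([0.4903, 0.2478, 0.1106]), np.float64(0.0011023710750171958)) (array([ 0.5612, -0.2187,  0.1204]), np.float64(0.0003738486629159811))
345 [127 125 126 120 113 106 106 109 104  89  77  71  87 106 122 124]
357 [126 126 123 120 111 106 110 110  98  85  71  73  89 111 122 126]
369 [126 123 125 118 108 107 112 105  97  81  68  73  87 108 122 124]
381 [126 124 124 123 111 109 113 105  93  75  66  73  87 111 121 124]
393 [124 126 120 113 108 107 111 101  87  77  74  84 108 124 126 127]
405 [124 125 120 110 104 110 109 101  81  72  71  89 111 120 124 125]
417 [126 124 119 111 108 111 106  94  77  68  74  87 109 124 124 127]
429 [125 121 111  99  92  94  89  81  70  61  72  85 110 125 126 123]
[[-0.9421  0.3352 -0.0003]
 [ 0.3352  0.9421 -0.0013]
 [-0.0001 -0.0014 -1.    ]]
```

```bash
cat >> h.py <<'E'
def goal(x,y,z,yaw):
    """shift (60 mm) and turn (10 deg) in the tool's axes from here to a pose pointing down"""
    s=arm.observe();M=R.from_rotvec(s["ee_rot"]).as_matrix();c,q=np.cos(np.radians(yaw)),np.sin(np.radians(yaw))
    G=np.array([[-c,-q,0],[-q,c,0],[0,0,-1]]).T
    print("t",s["clock"],"pos",s["position"],"F",s["force"],"w",s["width"])
    print("xyz",(M.T@(np.array([x,y,z])-s["position"])/.06).round(3),"twist",(np.degrees(R.from_matrix(M.T@G).as_rotvec())/10).round(3))
E
sed -i 's/G=np.array(\[\[-c,-q,0\],\[-q,c,0\],\[0,0,-1\]\]).T/G=np.array([[-c,-q,0],[-q,c,0],[0,0,-1]]).T/' h.py
python3 -c "
from h import *
goal(.4905,.247,.2,14.4)"
```

```text
t 0.1 pos [0.2094 0.5884 0.237 ] F [-0.223  -0.1761  0.6821] w 1.0000159269439655
xyz [-6.322 -3.79   0.623] twist [-0.008 -0.002 -3.399]
```

Call:
{"api": "jog_arm", "payload": {
  "moves": [
    {"xyz":[-3,-1.9,0],"twist":[0,0,-3.4],"grip":-1},
    {"xyz":[-6.32,-3.79,0.62],"twist":[0,0,-3.4],"grip":-1},
    {"xyz":[-6.32,-3.79,0.62],"twist":[0,0,-3.4],"grip":-1},
    {"xyz":[-6.32,-3.79,0.62],"twist":[0,0,-3.4],"grip":-1},
    {"xyz":[-6.32,-3.79,0.62],"twist":[0,0,-3.4],"grip":-1}
  ]
}}

```text
clock: 0.72
position: [0.4069, 0.3477, 0.2132]
ee_rot: [0.395, -3.117, 0.0]
force: [0.4, 0.7, 0.2]
width: 1.0
```

```bash
python3 -c "
from h import *
goal(.4905,.247,.2,14.4)"
```

```text
t 0.725 pos [0.4069 0.3477 0.2132] F [0.4247 0.6597 0.1692] w 1.0001142990288683
xyz [-0.931 -1.974  0.221] twist [-0.    -0.     0.005]
```

Call:
{"api": "jog_arm", "payload": {
  "moves": [
    {"xyz":[-0.93,-1.97,0.22],"grip":-1},
    {"xyz":[-0.93,-1.97,0.22],"grip":-1},
    {"xyz":[-0.93,-1.97,0.22],"grip":-1},
    {"xyz":[-0.93,-1.97,0.22],"grip":-1}
  ]
}}

```text
invalid input at $.moves[0]: expected keys twist, xyz, grip
```

```bash
python3 - <<'E'
from h import *
goal(.4905,.247,.2,14.4)
s=arm.observe();im=arm.get_image("wrist");cv2.imwrite("pics/w1.png",im);K,T=camT("wrist",s)
for c,z in(("yellow",.12),("red",.06)):
    for ce,st in blobs(im,c,100)[0]: print(c,ce,st,onz(ce,K,T,z))
E
```

```text
t 0.725 pos [0.4069 0.3477 0.2132] F [0.4247 0.6597 0.1692] w 1.0001142990288683
xyz [-0.931 -1.974  0.221] twist [-0.    -0.     0.005]
yellow [331.  287.7] [315, 280, 32, 18, 449] [0.4862 0.3781 0.12  ]
red [218.1 204.2] [209, 195, 19, 19, 279] [0.4518 0.2397 0.06  ]
```

View pics/w1.png

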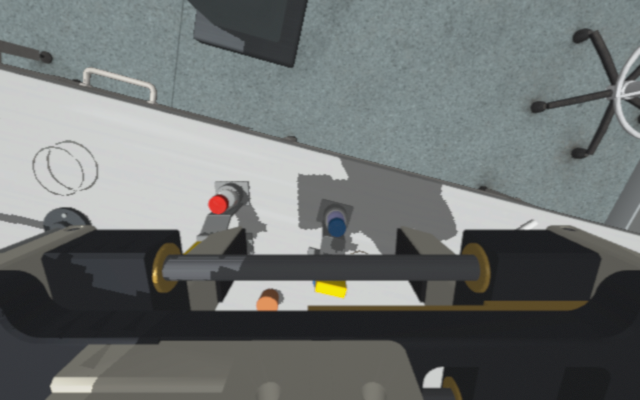

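The move was refused because every row needs a twist. This picture is therefore from en route: blue tab at (331,288), one red cap at (218,204). The positions agree with the earlier ones. I'll redo the move.

Call:
{"api": "jog_arm", "payload": {
  "moves": [
    {"xyz":[-0.93,-1.97,0.22],"twist":[0,0,0],"grip":-1},
    {"xyz":[-0.93,-1.97,0.22],"twist":[0,0,0],"grip":-1},
    {"xyz":[-0.93,-1.97,0.22],"twist":[0,0,0],"grip":-1},
    {"xyz":[-0.93,-1.97,0.22],"twist":[0,0,0],"grip":-1}
  ]
}}

```text
clock: 1.27
position: [0.489, 0.249, 0.2]
ee_rot: [0.392, -3.116, -0.0]
force: [0.0, 0.4, -1.2]
width: 0.996
```

```bash
python3 - <<'E'
from h import *
goal(.4905,.247,.2,14.4)
s=arm.observe();im=arm.get_image("wrist");cv2.imwrite("pics/w2.png",im);K,T=camT("wrist",s)
for c,z in(("yellow",.12),("red",.06)):
    for ce,st in blobs(im,c,60)[0]: print(c,ce,st,onz(ce,K,T,z))
E
```

```text
t 1.275 pos [0.489 0.249 0.2  ] F [ 0.0269  0.4462 -1.2436] w 0.9959971882369643
xyz [-0.015 -0.039  0.   ] twist [ 0.001 -0.005 -0.005]
yellow [319.4 205.9] [302, 193, 36, 25, 805] [0.4864 0.2467 0.12  ]
yellow [449.4 229.8] [432, 217, 37, 29, 567] [0.4794 0.3619 0.12  ]
red [319.4 157.4] [310, 148, 20, 20, 321] [0.4532 0.238  0.06  ]
red [319.7 224.1] [311, 219, 18, 13, 186] [0.5236 0.2563 0.06  ]
```

View pics/w2.png

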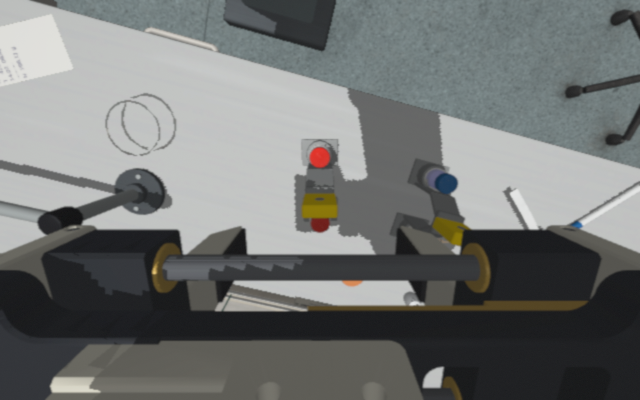

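The red tab at (319,206) lies centred between the fingers and is aligned. The blue tab is clear to the right. Descending.

Call:
{"api": "jog_arm", "payload": {
  "moves": [
    {"xyz":[-0.02,-0.04,0.8],"twist":[0,0,0],"grip":-1},
    {"xyz":[-0.02,-0.04,1.3],"twist":[0,0,0],"grip":-1},
    {"xyz":[-0.02,-0.04,1.6],"twist":[0,0,0],"grip":-1},
    {"xyz":[-0.02,-0.04,1.6],"twist":[0,0,0],"grip":-1},
    {"xyz":[-0.02,-0.04,1.6],"twist":[0,0,0],"grip":-1}
  ]
}}

```text
clock: 1.95
position: [0.4909, 0.2484, 0.1052]
ee_rot: [-0.397, 3.116, 0.001]
force: [0.3, 0.0, 0.6]
width: 1.001
```

Call:
{"api": "jog_arm", "payload": {
  "force": 25,
  "moves": [
    {"xyz":[0,0,0],"twist":[0,0,0],"grip":1},
    {"xyz":[0,0,0],"twist":[0,0,0],"grip":1},
    {"xyz":[0,0,0],"twist":[0,0,0],"grip":1},
    {"xyz":[0,0,0],"twist":[0,0,0],"grip":1},
    {"xyz":[0,0,0],"twist":[0,0,0],"grip":1}
  ]
}}

```text
clock: 2.58
position: [0.4911, 0.2469, 0.1044]
ee_rot: [0.394, -3.117, 0.0]
force: [-0.0, 0.6, -0.4]
width: 0.504
```

Call:
{"api": "jog_arm", "payload": {
  "moves": [
    {"xyz":[0,0,0],"twist":[0,0,0],"grip":1},
    {"xyz":[0,0,0],"twist":[0,0,0],"grip":1}
  ]
}}

```text
clock: 2.82
position: [0.491, 0.247, 0.1043]
ee_rot: [0.394, -3.117, 0.0]
force: [0.1, 0.8, -0.9]
width: 0.323
```

Call:
{"api": "jog_arm", "payload": {
  "moves": [
    {"xyz":[0,0,0],"twist":[0,0,0],"grip":1},
    {"xyz":[0,0,-0.5],"twist":[0,0,0],"grip":1},
    {"xyz":[0,0,-1.2],"twist":[0,0,0],"grip":1},
    {"xyz":[0,0,-2.0],"twist":[0,0,0],"grip":1},
    {"xyz":[0,0,-2.8],"twist":[0,0,0],"grip":1}
  ]
}}

```text
clock: 3.45
position: [0.4908, 0.2468, 0.2737]
ee_rot: [0.394, -3.116, 0.0]
force: [1.9, 0.1, -2.3]
width: 0.325
```

```bash
python3 -c "
from h import *
goal(.562,-.085,.275,.6)"
```

```text
t 3.45 pos [0.4908 0.2468 0.2737] F [ 1.8907  0.0565 -2.2791] w 0.3248294092240428
xyz [ 0.226 -5.651 -0.021] twist [-0.001 -0.002  1.381]
```

Call:
{"api": "jog_arm", "payload": {
  "moves": [
    {"xyz":[0.02,-0.3,0],"twist":[0,0,0.1],"grip":1},
    {"xyz":[0.05,-0.9,0],"twist":[0,0,0.3],"grip":1},
    {"xyz":[0.08,-1.5,0],"twist":[0,0,0.5],"grip":1},
    {"xyz":[0.11,-2.1,0],"twist":[0,0,0.7],"grip":1},
    {"xyz":[0.13,-2.7,0],"twist":[0,0,0.9],"grip":1}
  ]
}}

```text
clock: 4.08
position: [0.5232, 0.0861, 0.271]
ee_rot: [0.145, -3.136, 0.001]
force: [0.8, 0.3, -1.5]
width: 0.324
```

```bash
python3 -c "
from h import *
goal(.562,-.085,.275,.6)"
```

```text
t 4.075 pos [0.5232 0.0861 0.271 ] F [ 0.7699  0.2877 -1.5187] w 0.3241650826697223
xyz [-0.38  -2.899 -0.066] twist [-0.004 -0.011  0.47 ]
```

Call:
{"api": "jog_arm", "payload": {
  "moves": [
    {"xyz":[-0.07,-0.6,-0.02],"twist":[0,0,0.1],"grip":1},
    {"xyz":[-0.15,-1.2,-0.03],"twist":[0,0,0.2],"grip":1},
    {"xyz":[-0.23,-1.8,-0.05],"twist":[0,0,0.3],"grip":1},
    {"xyz":[-0.31,-2.4,-0.06],"twist":[0,0,0.4],"grip":1},
    {"xyz":[-0.38,-2.8,-0.06],"twist":[0,0,0.47],"grip":1}
  ]
}}

```text
clock: 4.7
position: [0.5618, -0.0794, 0.2748]
ee_rot: [0.015, -3.14, 0.001]
force: [0.5, -0.4, -1.6]
width: 0.323
```

Call:
{"api": "jog_arm", "payload": {
  "moves": [
    {"xyz":[0,0,0],"twist":[0,0,0],"grip":1},
    {"xyz":[0,0,0],"twist":[0,0,0],"grip":1},
    {"xyz":[0,0,0],"twist":[0,0,0],"grip":1}
  ]
}}

```text
clock: 5.08
position: [0.5622, -0.0755, 0.2757]
ee_rot: [0.023, -3.141, -0.001]
force: [-0.2, 0.3, -0.4]
width: 0.323
```

```bash
python3 - <<'E'
from h import *
goal(.562,-.085,.275,.6)
s=arm.observe();im=arm.get_image("wrist");K,T=camT("wrist",s)
for c,z in(("yellow",.285),("red",.23),("green",.118)):
    for ce,st in blobs(im,c,40)[0]: print(c,ce,st,onz(ce,K,T,z))
im2=arm.get_image("scene")
o=np.zeros((560,640,3),np.uint8);o[:300]=im[:300];o[300:,:390]=cv2.resize(im2[170:300,260:455],None,fx=2,fy=2,interpolation=2);cv2.imwrite("pics/w3.png",o)
E
```

```text
t 5.075 pos [ 0.5622 -0.0755  0.2757] F [-0.155   0.2656 -0.4285] w 0.323034486853874
xyz [ 0.006 -0.158  0.012] twist [ 0.004 -0.002  0.023]
yellow [320.8 241.5] [292, 228, 58, 27, 1340] [ 0.5528 -0.0761  0.285 ]
red [321.  170.4] [307, 156, 29, 30, 699] [ 0.5233 -0.0763  0.23  ]
green [192.9 186.2] [169, 181, 50, 11, 487] [ 0.5611 -0.2192  0.118 ]
```

View pics/w3.png

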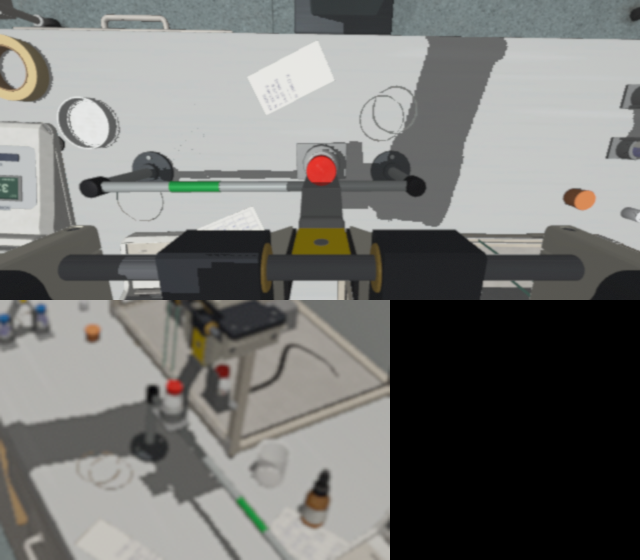

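The hanger is held upright above the rod. Knobs are at (92,187) and (416,186), and the green band at (193,186). Checking the rod's axis with this close view.

```bash
python3 - <<'E'
from h import *
s=arm.observe();K,T=camT("wrist",s);im=cv2.imread("pics/w3.png")
g=cv2.cvtColor(im,cv2.COLOR_BGR2GRAY)
for u in(140,245,360,385): print(u,g[178:196,u])
for p in((92,187),(416,186),(245,186.5)): print(onz(p,K,T,.115))
E
```

```text
140 [ 69  72  81  91 121 143 157 168 176 177 171 164 152 153 187 198 199 199]
245 [134 184 185 145 134 149 163 178 194 189 174 161 149 155 188 199 200 200]
360 [105 102  94  86  88  91  94  96  97  93  90  86  83  89 101 105 105 105]
385 [ 48  51  61  80  87  92  93  96  96  92  89  86  85  95 103 105 106 105]
[ 0.5645 -0.3355  0.115 ]
[0.5583 0.0317 0.115 ]
[ 0.5615 -0.1621  0.115 ]
```

Call:
{"api": "jog_arm", "payload": {
  "moves": [
    {"xyz":[0,-0.05,0.4],"twist":[0,0,0],"grip":1},
    {"xyz":[0,-0.05,0.8],"twist":[0,0,0],"grip":1},
    {"xyz":[0,-0.05,1.1],"twist":[0,0,0],"grip":1},
    {"xyz":[0,-0.05,1.4],"twist":[0,0,0],"grip":1},
    {"xyz":[0,-0.05,1.6],"twist":[0,0,0],"grip":1}
  ]
}}

```text
clock: 5.8
position: [0.5622, -0.0793, 0.1792]
ee_rot: [0.021, -3.141, -0.0]
force: [-0.1, -0.8, -1.8]
width: 0.325
```

Call:
{"api": "jog_arm", "payload": {
  "moves": [
    {"xyz":[0,0,0.15],"twist":[0,0,0],"grip":1},
    {"xyz":[0,0,0.3],"twist":[0,0,0],"grip":1},
    {"xyz":[0,0,0.4],"twist":[0,0,0],"grip":1},
    {"xyz":[0,0,0.4],"twist":[0,0,0],"grip":1},
    {"xyz":[0,0,0.4],"twist":[0,0,0],"grip":1}
  ]
}}

```text
clock: 6.42
position: [0.5627, -0.08, 0.1562]
ee_rot: [-0.019, 3.141, 0.0]
force: [-0.1, 0.1, -1.2]
width: 0.324
```

```bash
python3 - <<'E'
from h import *
goal(.562,-.079,.1433,.8)
im=arm.get_image("wrist");im2=arm.get_image("scene")
o=np.zeros((560,640,3),np.uint8);o[:300]=im[:300];o[300:,:390]=cv2.resize(im2[170:300,260:455],None,fx=2,fy=2,interpolation=2);cv2.imwrite("pics/w4.png",o)
E
```

```text
t 6.425 pos [ 0.5627 -0.08    0.1562] F [-0.0584  0.0994 -1.209 ] w 0.32356760194413275
xyz [0.011 0.016 0.215] twist [ 0.     0.003 -0.009]
```

View pics/w4.png

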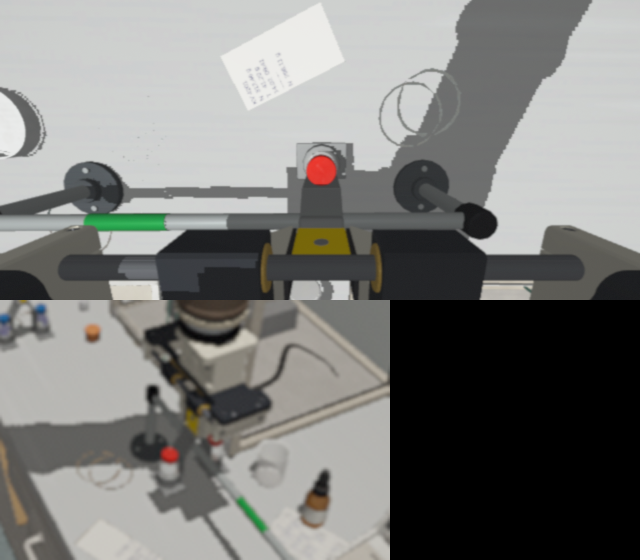

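The rod runs through the hanger (it passes behind the front vial at row 221). The remaining 13 mm I'll go in small steps.

Call:
{"api": "jog_arm", "payload": {
  "moves": [
    {"xyz":[0,0,0.06],"twist":[0,0,0],"grip":1},
    {"xyz":[0,0,0.12],"twist":[0,0,0],"grip":1},
    {"xyz":[0,0,0.16],"twist":[0,0,0],"grip":1},
    {"xyz":[0,0,0.16],"twist":[0,0,0],"grip":1}
  ]
}}

```text
clock: 7.02
position: [0.5622, -0.0799, 0.146]
ee_rot: [0.019, -3.141, -0.0]
force: [-0.3, 0.4, -0.6]
width: 0.329
```

Call:
{"api": "jog_arm", "payload": {
  "moves": [
    {"xyz":[0,0,0.03],"twist":[0,0,0],"grip":1},
    {"xyz":[0,0,0.05],"twist":[0,0,0],"grip":1},
    {"xyz":[0,0,0.05],"twist":[0,0,0],"grip":1}
  ]
}}

```text
clock: 7.4
position: [0.5624, -0.0799, 0.1433]
ee_rot: [0.02, -3.142, -0.0]
force: [-0.9, 1.0, -0.8]
width: 0.329
```

Call:
{"api": "jog_arm", "payload": {
  "moves": [
    {"xyz":[0,0,0.03],"twist":[0,0,0],"grip":1},
    {"xyz":[0,0,0.03],"twist":[0,0,0],"grip":1},
    {"xyz":[0,0,0.03],"twist":[0,0,0],"grip":1}
  ]
}}

```text
clock: 7.78
position: [0.5626, -0.0799, 0.1429]
ee_rot: [-0.019, 3.14, 0.001]
force: [-3.7, 0.4, 12.7]
width: 0.327
```

Call:
{"api": "jog_arm", "payload": {
  "moves": [
    {"xyz":[0,0,0.02],"twist":[0,0,0],"grip":1},
    {"xyz":[0,0,0.02],"twist":[0,0,0],"grip":1},
    {"xyz":[0,0,0.02],"twist":[0,0,0],"grip":1}
  ]
}}

```text
clock: 8.15
position: [0.563, -0.0799, 0.1427]
ee_rot: [-0.019, 3.139, 0.001]
force: [-7.6, 1.6, 22.2]
width: 0.323
```

Seated on the rod (contact at z 0.1429 vs 0.1433 expected). I'll ease the press, then slide.

Call:
{"api": "jog_arm", "payload": {
  "force": 15,
  "moves": [
    {"xyz":[0.02,0,-0.045],"twist":[0,0,0],"grip":1},
    {"xyz":[0.02,0,-0.045],"twist":[0,0,0],"grip":1},
    {"xyz":[0.02,0,-0.045],"twist":[0,0,0],"grip":1}
  ]
}}

```text
clock: 8.52
position: [0.5612, -0.08, 0.1429]
ee_rot: [0.019, -3.141, -0.0]
force: [-1.2, -0.0, 0.9]
width: 0.324
```

Call:
{"api": "jog_arm", "payload": {
  "moves": [
    {"xyz":[0,-0.1,0],"twist":[0,0,0],"grip":1},
    {"xyz":[0,-0.25,0],"twist":[0,0,0],"grip":1},
    {"xyz":[0,-0.4,0],"twist":[0,0,0],"grip":1},
    {"xyz":[0,-0.55,0],"twist":[0,0,0],"grip":1},
    {"xyz":[0,-0.7,0],"twist":[0,0,0],"grip":1}
  ]
}}

```text
clock: 9.15
position: [0.5616, -0.1229, 0.1429]
ee_rot: [0.019, -3.141, 0.0]
force: [0.4, 0.4, -1.0]
width: 0.327
```

```bash
python3 -c "
from h import *
goal(.563,-.219,.143,.8)"
```

```text
t 9.15 pos [ 0.5616 -0.1229  0.1429] F [ 0.3746  0.4076 -0.9933] w 0.3265804805560144
xyz [-0.003 -1.602 -0.001] twist [-0.001 -0.001 -0.012]
```

Call:
{"api": "jog_arm", "payload": {
  "moves": [
    {"xyz":[0,-0.15,0.01],"twist":[0,0,0],"grip":1},
    {"xyz":[0,-0.3,0.01],"twist":[0,0,0],"grip":1},
    {"xyz":[0,-0.45,0.01],"twist":[0,0,0],"grip":1},
    {"xyz":[0,-0.6,0.01],"twist":[0,0,0],"grip":1},
    {"xyz":[0,-0.75,0.01],"twist":[0,0,0],"grip":1}
  ]
}}

```text
clock: 9.78
position: [0.5628, -0.167, 0.1429]
ee_rot: [-0.02, 3.141, 0.001]
force: [0.1, 3.7, 5.2]
width: 0.329
```

Call:
{"api": "jog_arm", "payload": {
  "moves": [
    {"xyz":[0,-0.15,0],"twist":[0,0,0],"grip":1},
    {"xyz":[0,-0.3,0],"twist":[0,0,0],"grip":1},
    {"xyz":[0,-0.45,0],"twist":[0,0,0],"grip":1},
    {"xyz":[0,-0.6,0],"twist":[0,0,0],"grip":1},
    {"xyz":[0,-0.75,0],"twist":[0,0,0],"grip":1}
  ]
}}

```text
clock: 10.4
position: [0.5633, -0.2119, 0.1429]
ee_rot: [-0.02, 3.141, 0.001]
force: [0.4, 4.3, 6.9]
width: 0.329
```

Call:
{"api": "jog_arm", "payload": {
  "moves": [
    {"xyz":[0,0,0],"twist":[0,0,0],"grip":1},
    {"xyz":[0,0,0],"twist":[0,0,0],"grip":1}
  ]
}}

```text
clock: 10.65
position: [0.5631, -0.2135, 0.1429]
ee_rot: [-0.018, 3.14, -0.003]
force: [1.3, -2.9, 5.5]
width: 0.328
```

```bash
python3 - <<'E'
from h import *
goal(.563,-.219,.143,.8)
s=arm.observe();im=arm.get_image("wrist");im2=arm.get_image("scene");K,T=camT("wrist",s)
for ce,st in blobs(im,"green",10)[0]: print(ce,st,onz((st[0],186),K,T,.118),onz(ce,K,T,.118),onz((st[0]+st[2],ce[1]),K,T,.118))
o=np.zeros((560,640,3),np.uint8);o[:300]=im[:300];o[300:,:390]=cv2.resize(im2[220:350,310:505],None,fx=2,fy=2,interpolation=2);cv2.imwrite("pics/w5.png",o)
E
```

```text
t 10.65 pos [ 0.5631 -0.2135  0.1429] F [ 1.2696 -2.8889  5.4583] w 0.3277893753421799
xyz [ 0.003 -0.091 -0.002] twist [-0.011  0.007 -0.014]
[349.8 223.9] [344, 221, 14, 9, 83] [ 0.5306 -0.1997  0.118 ] [ 0.556 -0.195  0.118] [ 0.5559 -0.1896  0.118 ]
[284.5 224.9] [273, 222, 26, 9, 159] [ 0.5311 -0.2445  0.118 ] [ 0.5572 -0.2379  0.118 ] [ 0.557  -0.2283  0.118 ]
```

View pics/w5.png

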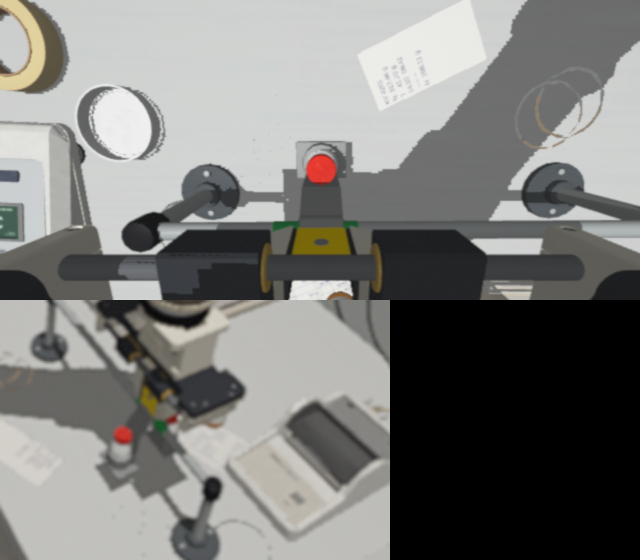

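The band's edges are at columns 273 and 358 and the hanger's centre at 321, so about 4 mm more to the right is needed.

Call:
{"api": "jog_arm", "payload": {
  "moves": [
    {"xyz":[0,-0.04,0],"twist":[0,0,0],"grip":1},
    {"xyz":[0,-0.075,0],"twist":[0,0,0],"grip":1},
    {"xyz":[0,-0.075,0],"twist":[0,0,0],"grip":1},
    {"xyz":[0,-0.075,0],"twist":[0,0,0],"grip":1}
  ]
}}

```text
clock: 11.25
position: [0.5633, -0.2143, 0.1428]
ee_rot: [-0.022, 3.141, 0.004]
force: [-1.0, 4.6, 9.8]
width: 0.327
```

```bash
python3 - <<'E'
from h import *
goal(.563,-.218,.143,.8)
s=arm.observe();im=arm.get_image("wrist");K,T=camT("wrist",s)
for c in("green","red","yellow"):
  for ce,st in blobs(im,c,10)[0]: print(c,ce,st)
E
```

```text
t 11.25 pos [ 0.5633 -0.2143  0.1428] F [-0.9523  4.6244  9.7807] w 0.32669853025645007
xyz [ 0.005 -0.061 -0.003] twist [0.013 0.001 0.001]
green [285.5 224.6] [274, 221, 25, 9, 158]
green [350.5 223.8] [344, 221, 15, 8, 91]
red [321.  169.5] [307, 155, 29, 30, 706]
yellow [320.9 241.4] [292, 227, 59, 28, 1367]
```

Call:
{"api": "jog_arm", "payload": {
  "moves": [
    {"xyz":[0,0,-0.012],"twist":[0,0,0],"grip":1},
    {"xyz":[0,0,-0.012],"twist":[0,0,0],"grip":1},
    {"xyz":[0,0,-0.012],"twist":[0,0,0],"grip":1}
  ]
}}

```text
clock: 11.68
position: [0.5631, -0.216, 0.143]
ee_rot: [-0.02, 3.142, 0.001]
force: [2.0, 2.0, 1.0]
width: 0.323
```

```bash
python3 - <<'E'
from h import *
goal(.563,-.218,.143,.8)
im=arm.get_image("wrist")
for ce,st in blobs(im,"green",10)[0]: print(ce,st)
E
```

```text
t 11.675 pos [ 0.5631 -0.216   0.143 ] F [1.9956 1.9925 1.0409] w 0.32326904555613933
xyz [ 0.001 -0.033 -0.001] twist [ 0.002  0.    -0.006]
[352.1 224.1] [344, 221, 18, 9, 100]
[287.3 224.6] [277, 222, 22, 8, 124]
```

Call:
{"api": "jog_arm", "payload": {
  "moves": [
    {"xyz":[0,-0.035,0],"twist":[0,0,0],"grip":1},
    {"xyz":[0,-0.035,0],"twist":[0,0,0],"grip":1},
    {"xyz":[0,-0.035,0],"twist":[0,0,0],"grip":1}
  ]
}}

```text
clock: 12.1
position: [0.563, -0.219, 0.1431]
ee_rot: [-0.019, 3.141, -0.001]
force: [3.2, -0.4, -1.5]
width: 0.325
```

```bash
python3 - <<'E'
from h import *
goal(.563,-.218,.143,.8)
im=arm.get_image("wrist")
for ce,st in blobs(im,"green",10)[0]: print(ce,st)
E
```

```text
t 12.1 pos [ 0.563  -0.219   0.1431] F [ 3.2199 -0.4249 -1.4583] w 0.32540473892240307
xyz [-0.     0.017  0.002] twist [-0.003  0.001 -0.011]
[355.1 224.5] [344, 221, 22, 9, 132]
[290.2 224.4] [282, 222, 17, 8, 89]
```

Call:
{"api": "jog_arm", "payload": {
  "moves": [
    {"xyz":[-0.012,0.018,0],"twist":[0,0,0],"grip":1},
    {"xyz":[-0.012,0.018,0],"twist":[0,0,0],"grip":1},
    {"xyz":[-0.012,0.018,0.005],"twist":[0,0,0],"grip":1}
  ]
}}

```text
clock: 12.52
position: [0.5632, -0.2177, 0.1429]
ee_rot: [0.019, -3.141, 0.0]
force: [-0.4, -1.1, 3.9]
width: 0.324
```

Call:
{"api": "jog_arm", "payload": {
  "force": 3,
  "moves": [
    {"xyz":[0,0,0],"twist":[0,0,0],"grip":0.3},
    {"xyz":[0,0,0],"twist":[0,0,0],"grip":0.2},
    {"xyz":[0,0,0],"twist":[0,0,0],"grip":0.0},
    {"xyz":[0,0,0],"twist":[0,0,0],"grip":-0.2},
    {"xyz":[0,0,0],"twist":[0,0,0],"grip":-0.3}
  ]
}}

```text
clock: 13.15
position: [0.5637, -0.2174, 0.1428]
ee_rot: [-0.02, 3.141, 0.0]
force: [-0.3, 0.5, -0.9]
width: 0.63
```

```bash
python3 - <<'E'
from h import *
goal(.563,-.218,.143,.8)
im=arm.get_image("wrist");print(arm.observe()["width"])
for c in("green","red","yellow"):
  for ce,st in blobs(im,c,10)[0]: print(c,ce,st)
E
```

```text
t 13.15 pos [ 0.5637 -0.2174  0.1428] F [-0.2898  0.5253 -0.8621] w 0.6296677229301928
xyz [ 0.011 -0.009 -0.003] twist [ 0.     0.    -0.008]
0.6409581882137294
green [287.4 229.2] [279, 221, 19, 18, 304]
green [354.2 228.7] [344, 221, 20, 17, 312]
red [320.6 169.9] [306, 155, 30, 30, 703]
yellow [320.4 241. ] [292, 226, 58, 29, 1407]
```

Released, and still centred (band columns 279–364, hanger at 320.5). Lifting straight up.

Call:
{"api": "jog_arm", "payload": {
  "moves": [
    {"xyz":[0,0,-0.1],"twist":[0,0,0],"grip":-0.3},
    {"xyz":[0,0,-0.4],"twist":[0,0,0],"grip":-0.3},
    {"xyz":[0,0,-0.9],"twist":[0,0,0],"grip":-0.3},
    {"xyz":[0,0,-1.6],"twist":[0,0,0],"grip":-0.3},
    {"xyz":[0,0,-2.4],"twist":[0,0,0],"grip":-0.3}
  ]
}}

```text
clock: 13.82
position: [0.5632, -0.2174, 0.2882]
ee_rot: [0.019, -3.141, -0.0]
force: [0.5, -0.5, -0.0]
width: 0.65
```

Call:
{"api": "jog_arm", "payload": {
  "moves": [
    {"xyz":[1.0,0,0],"twist":[0,0,0],"grip":-0.3},
    {"xyz":[2.0,0,0],"twist":[0,0,0],"grip":-0.3},
    {"xyz":[2.5,0,0],"twist":[0,0,0],"grip":-0.3},
    {"xyz":[2.5,0,0],"twist":[0,0,0],"grip":-0.3},
    {"xyz":[2.5,0,0],"twist":[0,0,0],"grip":-0.3}
  ]
}}

```text
clock: 14.45
position: [0.4146, -0.2193, 0.2874]
ee_rot: [-0.02, 3.14, -0.0]
force: [1.5, 0.2, 0.5]
width: 0.649
```

```bash
python3 - <<'E'
from h import *
a=arm.get_image("top");b=arm.get_image("scene")
cv2.imwrite("pics/top9.png",a)
for n,im in(("top",a),("scene",b)):
  K,T=camT(n)
  for c,z in(("yellow",.149),("red",.095),("green",.118),("blue",.055)):
    for ce,st in blobs(im,c,10)[0]:
      p=onz(ce,K,T,z)
      if abs(p[1])<.4: print(n,c,ce,st,p)
o=np.zeros((580,640,3),np.uint8);o[:200,:640]=cv2.resize(a[130:230,150:470],None,fx=2,fy=2,interpolation=2);o[200:,:570]=cv2.resize(b[230:357,320:510],None,fx=3,fy=3,interpolation=2)[:380]
cv2.imwrite("pics/end.png",o)
E
```

```text
top yellow [447.6 181.3] [441, 178, 15, 7, 85] [ 0.5616 -0.2234  0.149 ]
top yellow [179.3 218.4] [171, 216, 19, 6, 95] [0.483  0.3636 0.149 ]
top red [437.1 169.6] [434, 166, 7, 8, 43] [ 0.5977 -0.2181  0.095 ]
top red [438.2 199.6] [435, 196, 8, 8, 49] [ 0.5265 -0.2182  0.095 ]
top green [431.4 183.4] [430, 182, 4, 4, 10] [ 0.5616 -0.1965  0.118 ]
top blue [188.8 205. ] [185, 202, 8, 7, 48] [0.5206 0.3747 0.055 ]
top blue [188.  234.7] [184, 231, 9, 8, 54] [0.4492 0.3747 0.055 ]
scene yellow [269.9 163.9] [268, 158, 5, 13, 41] [0.4668 0.3199 0.149 ]
scene yellow [387.3 269.3] [381, 260, 12, 20, 147] [ 0.5613 -0.2186  0.149 ]
scene red [396.2 278. ] [393, 275, 7, 7, 36] [ 0.598  -0.2176  0.095 ]
scene red [372.5 288.8] [369, 286, 8, 7, 51] [ 0.526  -0.2195  0.095 ]
scene green [390.3 282.7] [388, 280, 6, 7, 27] [ 0.5627 -0.2364  0.118 ]
scene blue [261.5 179. ] [260, 178, 4, 3, 12] [0.4494 0.3761 0.055 ]
```

View pics/end.png

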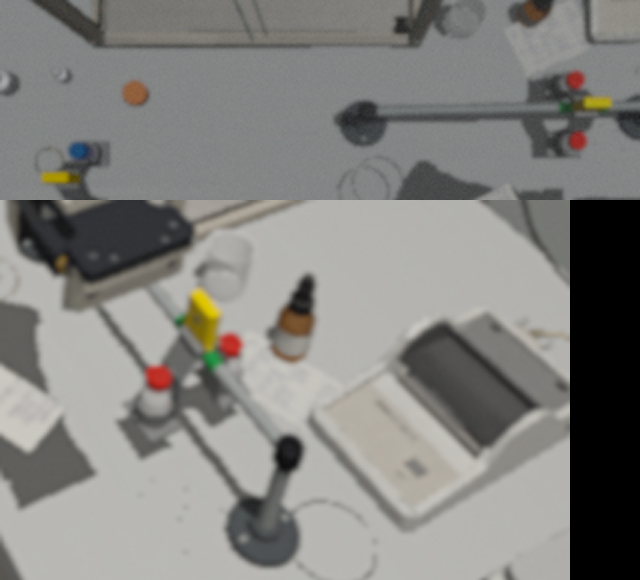

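The hanger hangs upright on the band (caps at y −0.218, band at −0.219, both caps level). The blue hanger hasn't moved and the gripper is clear.

```bash
python3 -c "
from cell import arm
print(arm.sign_off())"
```

```text
the job is handed in; nothing more can be done
None
```

The red-capped hanger is hanging upright on the rail, centred on the green band, and the job is handed in at about 14.6 s of the 42 s allowed. I gripped it by its yellow tab and hooked it over the left half of the rail, about 70 mm left of the middle. I then slid it right along the rod to the band without lifting it off, released it and backed the gripper away.

- **Centring:** the two red caps measure at y ≈ −0.218 m and the band at about −0.219 m. The wrist view put the band's centre about 1.5 mm nearer the middle of the rail (about −0.2175 m), so I settled between the two. The hanger is centred to about 1–2 mm.
- **Upright:** the two caps, about 36 mm either side of the rod, agree in both views when taken as level, so the hanger is not tilted. The top view's tab reading is off (y −0.223), probably because that camera also sees the tab's side face.
- **Blue hanger:** its caps measure where they were at the start.
- **Forces:** the largest I saw was about 23 N, while seating the hanger on the rod.
- **Problems on the way:** one move was refused for a missing field, with no effect. The last few millimetres of the slide stuck until I eased the downward press. I also overshot by about 1–2 mm and slid back 1 mm.

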